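# Pack a bottle from the draining rack into its transport case and clamp the lid

### The job

Take the round bottle from the sloping draining rack and set it down gently, standing upright, on the floor of the open transport case. Then close the case lid fully without slamming it, and after that swing the clamp lever over until it lies fully down on the shut lid. Leave the square bottle on the rack and the beaker where they are.

Things in the scene. Friction and masses are not known exactly. Their poses are not given: they have to be found in the camera images.
- bottle: Round amber glass bottle, 115 mm tall, about 0.2 kg: body 56 mm diameter up to 66 mm, shoulder to 80 mm, black round cap 38 mm diameter from 85 to 115 mm. Origin at the centre of its underside, z along its axis to the cap. At the start it leans in one lane of the rack, its cap tipped 35 degrees from vertical towards the rack's -x (the robot).
- square_bottle: Square amber bottle (56 x 56 mm body up to 70 mm, the same 38 mm black cap, 115 mm tall) leaning in the other lane of the rack in the same way; it stays there. Origin at the centre of its underside, z to the cap.
- rack: Fixed white draining rack, base 140 x 210 mm, two sloping lanes at y = +55 and -55 mm (either may hold the round bottle). Origin on the table. A bottle's underside is centred at x = 20, z = 36 mm; its back (-x side) rests on a plate reaching 85 mm up its length; side rails, 4 mm thick, 60 mm apart, reach 60 mm up its length, 20 mm out from the plate. The cap is free all round.
- case: Fixed open aluminium case for one bottle, outside 132 x 132 x 131 mm high, walls and floor 6 mm, inside 120 x 120 x 125 mm deep. Origin at the centre of its underside on the table, z up; the lid's hinge runs along its local +x rim (parallel to y, at x = 66, z = 131.5 mm), the clamp stands on its local -x wall.
- case_lid (a joint): Lid angle in rad: 0 fully shut, 1.57 upright; starts at 1.6 to 1.85 (leaning back outwards). A flat plate 132 x 132 x 10 mm, no handle, 0.15 kg, its underside in the hinge plane. The stiff hinge (0.2 N m) holds it wherever it is left: push it over from its outer side near the free edge with 2 to 4 N.
- lid_edge (a point): Middle of the lid's free edge, mid-thickness, 132 mm from the hinge line.
- case_clamp (a joint): Clamp lever angle in rad: 0 fully down, level across the shut lid, pointing to the case's +x; 1.57 upright; starts at 1.7 to 2.1 (leaning outwards). Pivot parallel to the case's y at x = -75, z = 152.5 mm in the case frame. It stays wherever it is left (0.12 N m, about 2 N at its bar): push it from its outer side.
- clamp_bar (a point): Centre of the black cross bar at the lever's end: 16 mm diameter, 70 mm long, parallel to the case's y, 75 mm from the pivot. The lever itself is 16 mm wide and 10 mm thick.
- beaker: Loose empty glass beaker, 72 mm rim diameter, 95 mm high, standing farther out; a bystander. Origin at the centre of its underside.
Not all that is in view belongs to the job. There is more than one size of the case; the job needs the middle-sized.

How it is judged:
By the outcome, as a careful person would: the job done as asked, in the order asked, and still so for the second after the job is handed in, with the robot touching nothing.
It also fails if it takes over 72 s, if anything falls off the work surface, if the arm or the gripper's body presses on something with over 40 N, if the wrist force passes 120 N, or if a joint passes its speed limit or range.

### The arm

A 6-joint arm with a two-finger parallel gripper is mounted at the origin on the work surface. World frame = base frame: x ahead of the robot, y to its left, z up, the work surface at z = 0. Lengths are in m, angles in rad, forces in N, time in s.
With the tool pointing down it reaches from about 0.35 to 0.775 m from the base axis. Payload 7.3 kg.
Tool frame: the origin (TCP) lies at the very end of the fingers, on their centre line; the grasp point (between the pads) lies 19 mm behind it (hold_point_z is the distance from the TCP to the grasp point, in m); z points along the fingers, y is the line along which they close (so a half turn about z gives the same grasp; the last joint's range is limited). The gripper opens to 92 mm and grips with 3 to 60 N. Pads are 19 mm wide; open, the fingers measure 130 mm over their backs; the gripper's body (75 mm by 190 mm) begins 47 mm behind the grasp point.
Start: joints at [1.111, 0.342, 1.524, -0, 1.275, -0.146], TCP at [0.162, 0.499, 0.227] pointing down, gripper open.
Joint ranges: [-2.53, 2.53], [-0.77, 2.02], [0.04, 2.7], [-1, 4.14], [0.28, 2.66], [-3.11, 3.11]. Speed limits (rad/s): [2.57, 2.57, 3.14, 3.14, 3.14, 3.14].

### API

Orientations are given as a 3x3 rotation matrix whose columns are the frame's x, y, z axes.
In Python, from station import * gives the robot as it stands. The module is installed in compiled form; this text tells all that it offers.
- The arm moves only by the tool step_arm, never from a script. Its argument "commands" is a list of rows, each a list of 7 numbers: the opening, from 0 (shut) to 1 (fully open), then the shift along the tool's x, y, z scaled (see below), then the turn, a rotation vector about the tool's x, y, z scaled (see below). A call has 1 to 10 rows; each row is the pose to reach, as a shift and turn from the pose commanded when the call began, along the tool's axes at that moment; what a row does not reach only later rows make up. The controller multiplies each number of a shift by 120 mm and each number of a turn by 120 degrees. A row lasts 1/8 s, in which the tool goes at most 62.5 mm and 10.7 degrees, less where a joint would pass 70% of its speed; a pose out of reach is approached as far as the arm can. A call with a number of a shift or a turn outside -1 to 1 is refused whole. A call with a gripper value outside its range is refused whole. The fingers move at their own pace and stop on an object; "squeeze" is the grip in N (left out, the last holds). Time passes only in rows, so rows that repeat a pose let the fingers close. It gives the time, the measured TCP pose, the force, the opening and the grip force at its end, in the units of the state.
- get_obs(): the state, without advancing time (a new reading comes with each control period).
- snapshot(name): name is "scene" or "top"; returns (picture, depth): 400x640x3 uint8, blue, green, red; 400x640 float32, m along the optical axis (not along the pixel's ray), 0 where there is no reading.
- camera_info(name): a dict with "vertical_fov" (degrees; the focal length in pixels is half the picture's height over the tangent of half this angle, whatever the lens; pixels are square), "cx", "cy" (the principal point, pixels), "camera_from_world" (4x4, takes a point from world to camera coordinates). Camera axes: x right, y down, z forward; pixel columns grow to the right and rows downward; lengths in m; the calibration is good to about 2 mm. A picture is of the moment at which its call begins. camera_info takes no time and is no camera call.
- sign_off(): hands the job in; it is judged then, once.
The state is a dict: "time": time; "joints": joint angles; "qvel": joint speeds; "effort": joint torques, N m; "tcp_pos": TCP position; "tool_rot": TCP orientation; "ft_force": force on the tool from outside, world axes, zero at the start; "wrist_torque": the same for the moment, N m; "finger_gap": finger opening in m; "grip_force": force on a finger pad.
Only numpy, scipy, OpenCV 4.12 (cv2) and the standard library are available. Lean on these libraries where they do the work, as an engineer would, in place of code of your own. Each camera call takes 0.05 s, during which the arm holds its last target. There are 200 camera calls.

## Working session

There is one attempt and no reset: what is moved stays moved. The work goes in short steps, Python scripts to look and compute and a tool call to move; the robot and the scene stay as the last step left them, time stands still between calls to the robot, and variables do not carry over. Pictures are saved under pics/ and viewed, at most 10 in all, crops included, and the job is handed in when it is done.

Besides the shell and the picture viewer there is one more tool, called after "Request:" by a JSON object that holds its "method" and its "body". step_arm: Moves the arm, as the interface text tells. Its arguments: {"type":"object","properties":{"commands":{"type":"array"},"squeeze":{"type":"number"}},"required":["commands"]}

```bash
mkdir -p pics; cat > h.py <<'E'
import numpy as np, cv2
from station import *
def cam(n):
    i=camera_info(n); f=200/np.tan(np.radians(i["vertical_fov"])/2); return f,i["cx"],i["cy"],np.array(i["camera_from_world"])
def cloud(n,d):
    f,cx,cy,T=cam(n); v,u=np.mgrid[0:400,0:640]
    p=np.stack([(u-cx)/f*d,(v-cy)/f*d,d],-1)
    return (p-T[:3,3])@T[:3,:3]
def ray(n,u,v,z):
    f,cx,cy,T=cam(n); o=-T[:3,:3].T@T[:3,3]; r=T[:3,:3].T@np.array([(u-cx)/f,(v-cy)/f,1]); return o+r*(z-o[2])/r[2]
E
python3 - <<'E'
from h import *
for n in("scene","top"):
    p,d=snapshot(n); cv2.imwrite(f"pics/{n}0.png",p); np.savez(f"{n}0.npz",p=p,d=d)
    f,cx,cy,T=cam(n); print(n,f,cx,cy,(-T[:3,:3].T@T[:3,3]).round(3),T[:3,:3].round(2).tolist(),(d==0).mean())
o=get_obs(); print(o["time"],o["tcp_pos"],o["tool_rot"])
E
```

```text
scene 398.83831262038734 313.8630411860484 193.27304934397162 [ 1.388 -0.285  0.816] [[0.26, 0.97, -0.02], [0.6, -0.18, -0.78], [-0.75, 0.19, -0.63]] 0.0038671875
top 421.88804045609714 317.539682817927 201.97459089678122 [ 0.47  -0.087  1.014] [[0.01, -1.0, 0.01], [-0.99, -0.01, -0.11], [0.11, -0.01, -0.99]] 0.00390234375
0.1 [0.16188465 0.49903671 0.22609907] [[-9.51147890e-01  3.08734951e-01 -6.49354551e-04]
 [ 3.08735549e-01  9.51147082e-01 -1.26030859e-03]
 [ 2.28530376e-04 -1.39921869e-03 -9.99998995e-01]]
```

View pics/scene0.png

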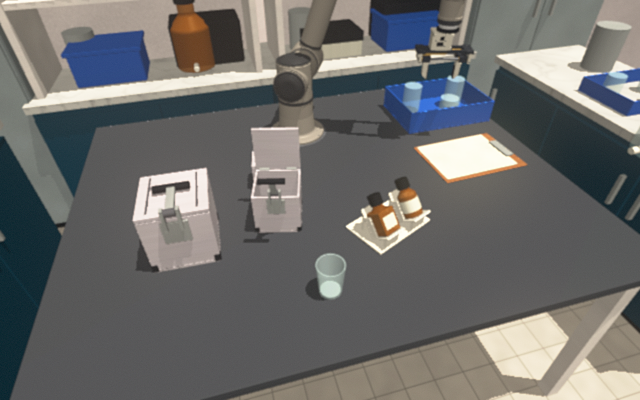

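View pics/top0.png

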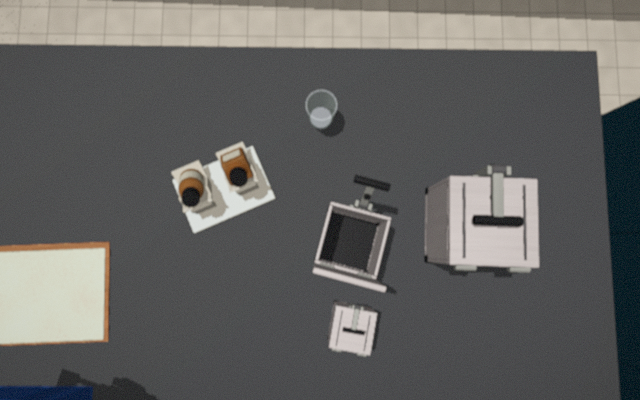

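Top view (up is +x): the rack is at about (222,188). The round bottle is in the left lane with its cap at (191,197), and the square bottle is in the right lane with its cap at (238,177). The middle-sized open case is at (353,240), with its lid towards the robot (350,278) and its clamp bar at (372,183). The small (353,330) and large (490,222) closed cases are decoys, and the beaker is at (321,108).

```bash
python3 - <<'E'
from h import *
D={n:np.load(f"{n}0.npz") for n in("scene","top")}
C={n:cloud(n,D[n]["d"]) for n in D}
T=C["top"];S=C["scene"]; pt=D["top"]["p"].astype(int); ps=D["scene"]["p"].astype(int)
print("table z",np.median(T[100:150,60:140,2]),np.median(S[300:330,200:280,2]))
def roi(n,u0,v0,u1,v1):
    m=np.zeros((400,640),bool); m[v0:v1,u0:u1]=1; return m
def rect(P):
    r=cv2.minAreaRect((P[:,:2]*1000).astype(np.float32)); return np.round(r[0],1),np.round(r[1],1),round(r[2],1)
# rack footprint: white pixels low
g=pt.min(-1)
m=roi("top",160,130,285,240)&(g>120)
print("rack all white (proj z varied)",rect(T[m&(T[...,2]<.03)]), "z",np.percentile(T[m][:,2],[2,20,50,80,98]).round(3))
# caps: dark raised pixels
for n,P,pic,rois in(("top",T,pt,((175,180,208,215),(225,160,252,192))),("scene",S,ps,((394,175,418,196),(365,190,392,214)))):
    for r in rois:
        m=roi(n,*r)&(pic.max(-1)<60)&(P[...,2]>.06); Q=P[m]; v,u=np.nonzero(m)
        print(n,"cap",len(Q),Q.mean(0).round(4),"ptp",np.percentile(Q,[3,97],axis=0).round(3).tolist(),"px",u.mean().round(1),v.mean().round(1))
        m=roi(n,r[0]-15,r[1]-35,r[2]+25,r[3]+40)&(pic[...,2]>pic[...,0]+40)&(P[...,2]>.02); Q=P[m]; print("  amber",len(Q),Q.mean(0).round(4))
# case
R=roi("top",300,165,400,300)
m=R&(T[...,2]>.125)&(T[...,2]<.138); print("rim",m.sum(),rect(T[m]),T[m].mean(0))
m=roi("top",328,215,375,265)&(T[...,2]<.03); print("floor",m.sum(),T[m].mean(0),rect(T[m]))
m=R&(T[...,2]>.145)&(T[...,0]<.42); Q=T[m]; print("lid",len(Q),Q.mean(0),Q.min(0),Q.max(0)); 
top=Q[Q[:,2]>Q[:,2].max()-.012]; print("lid top",top.mean(0),rect(top))
m=R&(pt.max(-1)<60)&(T[...,2]>.15)&(T[...,0]>.45); print("bar top",m.sum(),T[m].mean(0),rect(T[m]),T[m].min(0),T[m].max(0))
m=roi("scene",250,172,290,190)&(ps.max(-1)<70)&(S[...,2]>.15); Q=S[m]; print("bar scene",len(Q),Q.mean(0),rect(Q),np.percentile(Q,[2,98],axis=0))
m=roi("scene",245,120,305,180)&(S[...,2]>.14)&(S[...,2]<.30)&(ps.min(-1)>100); Q=S[m]
c=Q.mean(0);w,V=np.linalg.eigh(np.cov((Q-c).T)); print("lid scene",len(Q),c,"n",V[:,0],Q.max(0))
b=roi("top",300,85,345,135)&(T[...,2]>.07); print("beaker",T[b].mean(0) if b.any() else None)
E
```

```text
table z -0.000369506095645411 -0.0006046493620966004
rack all white (proj z varied) (array([621.4, 139.1]), array([165. , 218.2]), 24.0) z [-0.001  0.006  0.008  0.054  0.091]
top cap 261 [0.5774 0.1731 0.1301] ptp [[0.561, 0.158, 0.12], [0.596, 0.187, 0.139]] px 190.7 196.5
  amber 456 [0.6243 0.1527 0.1022]
top cap 254 [0.6201 0.0733 0.1377] ptp [[0.605, 0.059, 0.122], [0.639, 0.089, 0.14]] px 238.1 176.3
  amber 436 [0.6541 0.0864 0.0983]
scene cap 60 [0.6126 0.1512 0.1483] ptp [[0.571, 0.056, 0.113], [0.78, 0.18, 0.294]] px 399.0 183.4
  amber 755 [0.6514 0.1364 0.0819]
scene cap 133 [0.6315 0.0739 0.1272] ptp [[0.613, 0.06, 0.116], [0.641, 0.09, 0.138]] px 374.4 198.9
  amber 909 [0.6538 0.1174 0.0842]
rim 752 (array([ 495.1, -169.5]), array([131.9, 142.4]), 75.4) [ 0.49158079 -0.16935975  0.13029168]
floor 2200 [ 0.49237018 -0.17383232  0.00663102] (array([ 492.8, -175.7]), array([116.5, 110.4]), 0.2)
lid 349 [ 0.41143533 -0.17989058  0.24682123] [ 0.39679318 -0.2128108   0.14774897] [ 0.41987475 -0.12490251  0.2659374 ]
lid top [ 0.41044332 -0.1761585   0.26215445] (array([ 412.4, -169.5]), array([89.5, 10.3]), 75.6)
bar top 315 [ 0.59027602 -0.19275792  0.24209556] (array([ 552.7, -141.7]), array([ 61.1, 189.6]), 38.6) [ 0.46965173 -0.23012755  0.17797491] [ 0.60976833 -0.08672299  1.01406326]
bar scene 125 [ 0.60056001 -0.1947002   0.22216851] (array([ 599.5, -196.2]), array([64.4, 10.9]), 75.0) [[ 0.59040665 -0.22559357  0.21677099]
 [ 0.61011712 -0.16552322  0.22657434]]
lid scene 1773 [ 0.42192196 -0.15034838  0.20544386] n [ 0.96675471 -0.25283552  0.03820377] [ 0.44285938 -0.08447799  0.26498944]
beaker [ 0.79384628 -0.10043013  0.10083092]
```

```bash
cat >> h.py <<'E'
from scipy.spatial.transform import Rotation as Ro
def mv(p,R,o=None):
    "shift/turn in step units from measured pose to (p,R)"
    o=o or get_obs(); A=np.array(o["tool_rot"])
    return (A.T@(np.array(p)-o["tcp_pos"])/.12).round(3).tolist(), (Ro.from_matrix(A.T@R).as_rotvec()/np.radians(120)).round(3).tolist()
E
python3 - <<'E'
from h import *
D={n:np.load(f"{n}0.npz") for n in("scene","top")}
C={n:cloud(n,D[n]["d"]) for n in D}
T=C["top"];S=C["scene"]; pt=D["top"]["p"].astype(int); ps=D["scene"]["p"].astype(int)
def roi(u0,v0,u1,v1):
    m=np.zeros((400,640),bool); m[v0:v1,u0:u1]=1; return m
# rack base: plate-level points, from top
m=roi(150,125,290,245)&(pt.min(-1)>100)&(T[...,2]>.003)&(T[...,2]<.02)
r=cv2.minAreaRect((T[m][:,:2]*1000).astype(np.float32)); print("rack",m.sum(),r)
psi=np.radians(23.5)
for it in range(1):
  a=np.array([-.5736*np.cos(psi),-.5736*np.sin(psi),.8192])
  xl=np.array([np.cos(psi),np.sin(psi),0]); yl=np.array([-np.sin(psi),np.cos(psi),0])
  for n,P,pic,rois in(("top",T,pt,((172,178,212,218),(222,158,256,194))),("scene",S,ps,((392,174,420,198),(363,190,394,216)))):
    for q in rois:
        m=roi(*q)&(pic.max(-1)<70)&(P[...,2]>.09)&(P[...,2]<.16); Q=P[m]; h=Q@a
        t=Q[h>np.percentile(h,95)-.005]; w,V=np.linalg.eigh(np.cov((t-t.mean(0)).T)); nn=V[:,0]*np.sign(V[2,0])
        ext=lambda e:np.percentile(Q@e,[1,99])
        print(n,"captop",len(t),t.mean(0).round(4),"h",np.percentile(h,95).round(4),"n",nn.round(3),"y mid",ext(yl).mean().round(4),"w",np.ptp(ext(yl)).round(4))
# labels/white excluded; case in local
for deg in(75.4,):
  ph=np.radians(deg); s=np.array([np.sin(ph),-np.cos(ph),0]); y=np.array([np.cos(ph),np.sin(ph),0])
  for n,P,q in(("top",T,(300,165,400,300)),("scene",S,(235,120,310,240))):
    m=roi(*q)&(P[...,2]>.125)&(P[...,2]<.1335)&(P[...,0]>.40)&(P[...,0]<.60); Q=P[m]
    print(n,"rim s",np.percentile(Q@s,[1,99]).round(4),"y",np.percentile(Q@y,[1,99]).round(4),len(Q),"z",np.median(Q[:,2]))
    m=roi(*q)&(P[...,2]>.003)&(P[...,2]<.012)&(np.abs(P[...,0]-.495)<.09); Q=P[m]
    if n=="top": print("floor s",np.percentile(Q@s,[1,99]).round(4),"y",np.percentile(Q@y,[1,99]).round(4))
    m=roi(*q)&(P[...,2]>.20)&(P[...,2]<.30)&(P[...,0]<.46); Q=P[m]; print("lid s,y,z",np.percentile(Q@s,[1,99]).round(4),np.percentile(Q@y,[1,99]).round(4),np.percentile(Q[:,2],99).round(4))
    pic=pt if n=="top" else ps
    m=roi(*q)&(P[...,2]>.19)&(P[...,2]<.26)&(P[...,0]>.55)&(pic.max(-1)<70); Q=P[m]; print("bar s,y,z",np.percentile(Q@s,[2,98]).round(4),np.percentile(Q@y,[2,98]).round(4),np.percentile(Q[:,2],98).round(4))
E
```

```text
rack 2581 ((621.6640014648438, 135.8990020751953), (164.2255096435547, 213.4717559814453), 23.88369369506836)
top captop 200 [0.5738 0.1732 0.1309] h -0.232 n [-0.52  -0.254  0.816] y mid -0.0705 w 0.0329
top captop 207 [0.6182 0.074  0.131 ] h -0.2327 n [-0.518 -0.237  0.822] y mid -0.1794 w 0.0339
scene captop 39 [0.5786 0.1723 0.133 ] h -0.2333 n [-0.44  -0.251  0.862] y mid -0.0712 w 0.0317
scene captop 51 [0.6214 0.0729 0.1321] h -0.2339 n [-0.447 -0.244  0.86 ] y mid -0.1797 w 0.0329
top rim s [0.4513 0.5862] y [-0.1049  0.0265] 690 z 0.1300084846579545
floor s [0.4579 0.5899] y [-0.1337  0.05  ]
lid s,y,z [0.4369 0.4487] [-0.1032  0.0255] 0.2654
bar s,y,z [0.6018 0.634 ] [-0.0723 -0.0059] 0.2281
scene rim s [0.4472 0.594 ] y [-0.1041  0.0267] 358 z 0.12913999254551545
lid s,y,z [0.4377 0.4502] [-0.1033  0.0258] 0.2635
bar s,y,z [0.6246 0.6347] [-0.0684 -0.0066] 0.2266
```

Request:
{"method": "step_arm", "body": {"commands": [[0.7, -0.5, -0.2, -0.2, 0, 0, 0], [0.7, -1, -0.4, -0.4, 0, 0, 0], [0.7, -1, -0.4, -0.4, 0, 0, 0]]}}

```text
time: 0.48
tcp_pos: [0.2637, 0.4153, 0.2758]
tool_rot: [[-0.95, 0.312, 0.002], [0.312, 0.95, 0.001], [-0.001, 0.002, -1.0]]
ft_force: [-0.1, 1.2, 0.1]
finger_gap: 0.0671
grip_force: 0.0
```

Request:
{"method": "step_arm", "body": {"commands": [[0.7, -0.5, -0.2, 0, 0, 0, 0], [0.7, -1, -0.4, 0, 0, 0, 0], [0.7, -1, -0.4, 0, 0, 0, 0]]}}

```text
time: 0.85
tcp_pos: [0.3626, 0.332, 0.2739]
tool_rot: [[-0.95, 0.313, -0.001], [0.313, 0.95, -0.001], [0.001, -0.001, -1.0]]
ft_force: [-1.5, -0.2, -0.4]
finger_gap: 0.0643
grip_force: 0.0
```

```bash
cat >> h.py <<'E'
ps=np.radians(24); TA=np.radians(35)
a=np.array([-np.sin(TA)*np.cos(ps),-np.sin(TA)*np.sin(ps),np.cos(TA)])
CT=np.array([.574,.173,.131])
yg=np.array([-np.sin(ps),np.cos(ps),0]); RG=np.stack([np.cross(yg,-a),yg,-a],1)
ph=np.radians(75.4); SV=np.array([np.sin(ph),-np.cos(ph),0]); YV=np.array([np.cos(ph),np.sin(ph),0])
RC=np.stack([np.cross(YV,[0,0,-1]),YV,[0,0,-1]],1)
def W(s,z,y=-.039): return SV*s+YV*y+[0,0,z]
def st():
    o=get_obs(); p=np.array(o["tcp_pos"]); print(round(o["time"],2),p.round(4),"s,y",(p@SV).round(4),(p@YV).round(4),"F",np.round(o["ft_force"],1),"gap",round(o["finger_gap"],4),"grip",np.round(o["grip_force"],1),"j",np.round(o["joints"],2)); return o
E
python3 -c "
from h import *
o=st(); print(mv(CT+.06*a,RG)); print(mv(CT+.06*a+[-.05,0,.1],RG))"
```

```text
0.85 [0.3626 0.332  0.2739] s,y 0.2672 0.4127 F [-1.5 -0.2 -0.4] gap 0.0643 grip 0.0 j [ 0.59  0.25  1.53 -0.    1.37 -0.67]
([-1.876, -0.899, 0.781], [-0.108, -0.279, -0.341])
([-1.48, -1.03, -0.052], [-0.108, -0.279, -0.341])
```

Request:
{"method": "step_arm", "body": {"commands": [[0.7, -0.2, -0.1, 0, -0.02, -0.05, -0.06], [0.7, -0.4, -0.2, 0, -0.04, -0.1, -0.12], [0.7, -0.6, -0.35, 0, -0.06, -0.15, -0.18], [0.7, -0.8, -0.5, 0, -0.08, -0.2, -0.24], [0.7, -0.9, -0.6, 0, -0.1, -0.25, -0.3], [0.7, -0.9, -0.6, 0, -0.108, -0.279, -0.341], [0.7, -0.9, -0.6, 0, -0.108, -0.279, -0.341]]}}

```text
time: 1.72
tcp_pos: [0.4396, 0.2325, 0.2738]
tool_rot: [[-0.748, -0.411, 0.522], [-0.335, 0.912, 0.237], [-0.573, 0.002, -0.819]]
ft_force: [-0.1, 0.1, 0.3]
finger_gap: 0.0643
grip_force: 0.0
```

```bash
python3 -c "
from h import *
o=st(); print(mv(CT+.04*a,RG));print(mv(CT-.032*a,RG))"
```

```text
1.73 [0.4396 0.2325 0.2738] s,y 0.3668 0.3358 F [-0.1  0.1  0.3] gap 0.0643 grip 0.0 j [ 0.28 -0.05  2.03  0.16  0.56 -1.83]
([0.012, -0.913, 1.109], [0.002, -0.0, 0.001])
([0.012, -0.916, 1.709], [0.002, -0.0, 0.001])
```

Request:
{"method": "step_arm", "body": {"commands": [[0.7, 0, -0.45, 0.1, 0, 0, 0], [0.7, 0.01, -0.91, 0.4, 0, 0, 0], [0.7, 0.01, -0.91, 0.8, 0, 0, 0], [0.7, 0.01, -0.91, 1, 0, 0, 0], [0.7, 0.01, -0.91, 1, 0, 0, 0], [0.7, 0.01, -0.91, 1, 0, 0, 0]]}}

```text
time: 2.48
tcp_pos: [0.5481, 0.1618, 0.1766]
tool_rot: [[-0.745, -0.413, 0.524], [-0.337, 0.911, 0.238], [-0.576, 0.001, -0.818]]
ft_force: [0.3, -0.4, 1.3]
finger_gap: 0.0641
grip_force: 0.0
```

```bash
python3 -c "
from h import *
o=st(); print(mv(CT-.032*a,RG))
p,d=snapshot('scene');cv2.imwrite('pics/s1.png',cv2.resize(p[120:280,320:500],None,fx=4,fy=3.75))"
```

```text
2.48 [0.5481 0.1618 0.1766] s,y 0.4896 0.2947 F [ 0.3 -0.4  1.3] gap 0.0641 grip 0.0 j [ 0.03  0.24  2.02  0.66  0.38 -2.52]
([0.027, -0.006, 0.713], [0.002, 0.001, 0.002])
```

View pics/s1.png

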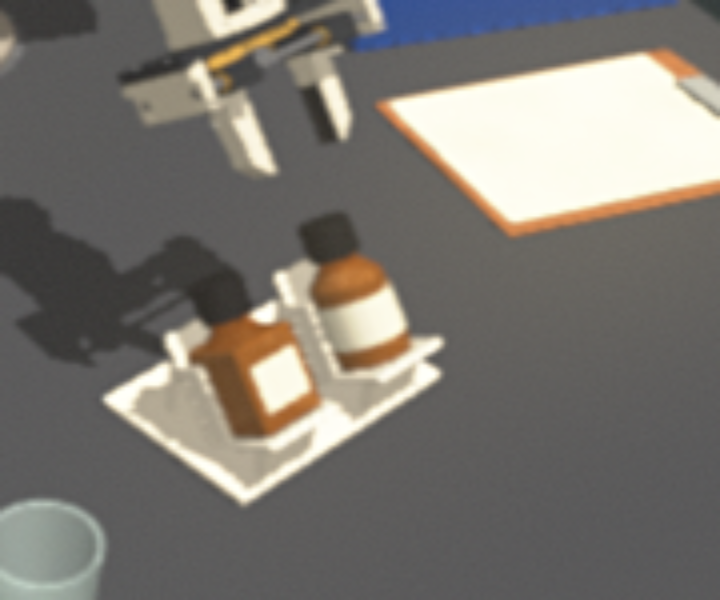

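The picture shows the open gripper at crop pixels (280,130), lined up above the black cap of the round bottle (330,235). The right lane holds the square bottle. I'll go on down.

Request:
{"method": "step_arm", "body": {"commands": [[0.7, 0.01, 0, 0.1, 0, 0, 0], [0.7, 0.02, 0, 0.2, 0, 0, 0], [0.7, 0.02, 0, 0.3, 0, 0, 0], [0.7, 0.02, 0, 0.3, 0, 0, 0]]}}

```text
time: 3.02
tcp_pos: [0.5652, 0.1689, 0.1458]
tool_rot: [[-0.745, -0.412, 0.525], [-0.336, 0.911, 0.238], [-0.576, 0.001, -0.817]]
ft_force: [-0.6, 1.1, -0.3]
finger_gap: 0.0641
grip_force: 0.0
```

```bash
python3 -c "
from h import *
o=st(); print(mv(CT-.032*a,RG))"
```

```text
3.02 [0.5652 0.1689 0.1458] s,y 0.5044 0.3059 F [-0.6  1.1 -0.3] gap 0.0641 grip 0.0 j [ 0.04  0.32  2.01  0.78  0.31 -2.64]
([0.006, -0.0, 0.414], [0.002, 0.001, 0.002])
```

```bash
cat >> h.py <<'E'
T2=np.radians(23); z2=np.array([np.sin(T2)*np.cos(ps),np.sin(T2)*np.sin(ps),-np.cos(T2)])
RG2=np.stack([np.cross(yg,z2),yg,z2],1); G2=CT-.013*a; TG2=G2+.019*z2
E
python3 -c "
from h import *
o=st(); print(TG2,mv(TG2-.05*z2,RG2),mv(TG2,RG2))"
```

```text
3.02 [0.5652 0.1689 0.1458] s,y 0.5044 0.3059 F [-0.6  1.1 -0.3] gap 0.0641 grip 0.0 j [ 0.04  0.32  2.01  0.78  0.31 -2.64]
[0.58759391 0.1790524  0.10286143] ([-0.049, 0.001, 0.003], [0.002, 0.101, 0.002]) ([0.039, 0.0, 0.411], [0.002, 0.101, 0.002])
```

Request:
{"method": "step_arm", "body": {"commands": [[0.7, -0.02, 0, 0, 0, 0.05, 0], [0.7, -0.05, 0, 0, 0, 0.1, 0], [0.7, -0.05, 0, 0, 0, 0.1, 0], [0.7, -0.03, 0, 0.1, 0, 0.1, 0], [0.7, -0.01, 0, 0.2, 0, 0.1, 0], [0.7, -0.01, 0, 0.2, 0, 0.1, 0]]}}

```text
time: 3.78
tcp_pos: [0.5775, 0.1744, 0.1239]
tool_rot: [[-0.84, -0.411, 0.355], [-0.378, 0.911, 0.162], [-0.39, 0.002, -0.921]]
ft_force: [-0.2, 0.5, -0.4]
finger_gap: 0.064
grip_force: 0.0
```

```bash
python3 -c "
from h import *
o=st(); print(TG2,mv(TG2,RG2))"
```

```text
3.77 [0.5775 0.1744 0.1239] s,y 0.5149 0.3144 F [-0.2  0.5 -0.4] gap 0.064 grip 0.0 j [ 0.1   0.41  1.82  0.25  0.54 -2.08]
[0.58759391 0.1790524  0.10286143] ([-0.017, 0.0, 0.198], [0.002, -0.0, 0.002])
```

Request:
{"method": "step_arm", "body": {"commands": [[0.7, -0.01, 0, 0.1, 0, 0, 0], [0.7, -0.02, 0, 0.2, 0, 0, 0], [0.7, -0.02, 0, 0.2, 0, 0, 0], [0, -0.02, 0, 0.2, 0, 0, 0], [0, -0.02, 0, 0.2, 0, 0, 0], [0, -0.02, 0, 0.2, 0, 0, 0], [0, -0.02, 0, 0.2, 0, 0, 0], [0, -0.02, 0, 0.2, 0, 0, 0]], "squeeze": 35}}

```text
time: 4.78
tcp_pos: [0.5894, 0.1795, 0.1053]
tool_rot: [[-0.838, -0.412, 0.358], [-0.378, 0.911, 0.162], [-0.393, 0.0, -0.919]]
ft_force: [-1.4, 1.6, 2.4]
finger_gap: 0.0376
grip_force: 34.9
```

```bash
python3 -c "
from h import *
o=st(); A=np.array(o['tool_rot']); print('lift along a (tool units per 12cm)',A.T@a)
q,d=snapshot('scene');cv2.imwrite('pics/s2.png',cv2.resize(q[120:280,320:500],None,fx=4,fy=3.75))"
```

```text
4.78 [0.5894 0.1795 0.1053] s,y 0.5251 0.3223 F [-1.4  1.6  2.4] gap 0.0376 grip 34.9 j [ 0.11  0.46  1.81  0.26  0.5  -2.09]
lift along a (tool units per 12cm) [ 0.20529821  0.00333166 -0.9786938 ]
```

View pics/s2.png

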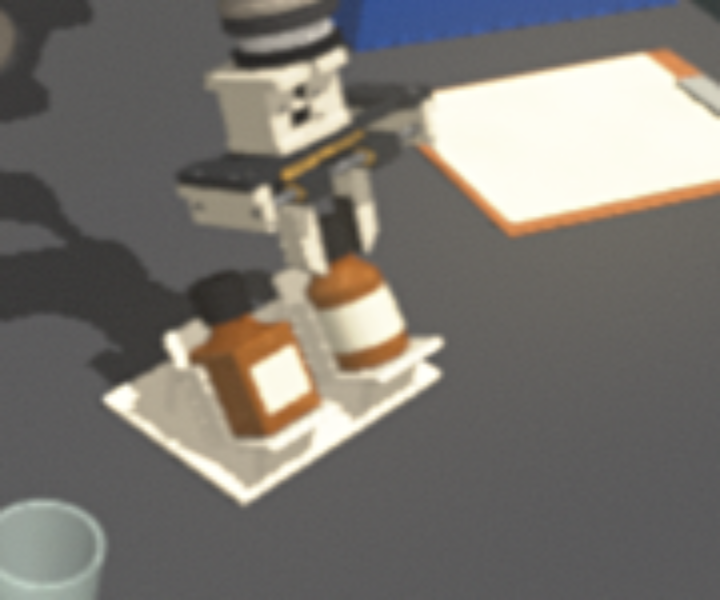

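The fingers are closed on the round bottle's black cap (crop 340,225), and the gap is 37.6 mm, close to the cap's 38 mm. I'll lift along the bottle axis.

Request:
{"method": "step_arm", "body": {"commands": [[0, 0.02, 0, -0.1, 0, 0, 0], [0, 0.04, 0, -0.2, 0, 0, 0], [0, 0.08, 0, -0.4, 0, 0, 0], [0, 0.13, 0, -0.6, 0, 0, 0], [0, 0.17, 0, -0.8, 0, 0, 0], [0, 0.2, 0, -0.98, 0, 0, 0], [0, 0.2, 0, -0.98, 0, 0, 0]]}}

```text
time: 5.7
tcp_pos: [0.5266, 0.1506, 0.2051]
tool_rot: [[-0.838, -0.411, 0.359], [-0.378, 0.912, 0.161], [-0.394, -0.001, -0.919]]
ft_force: [-0.1, 1.0, -3.3]
finger_gap: 0.037
grip_force: 34.9
```

```bash
cat >> h.py <<'E'
zc=-SV*np.sin(np.radians(12))+np.array([0,0,-np.cos(np.radians(12))])  # carry: bottle upright
RC2=np.stack([np.cross(YV,zc),YV,zc],1)
def TB(s,zb,y=-.039): return W(s,zb+.102,y)+.019*zc   # TCP for bottle base centre at s,zb
E
python3 -c "
from h import *
o=st(); print(mv(TB(.518,.17,.2),RC2), mv(TB(.518,.17),RC2)); A=np.array(o['tool_rot'])
print('up',A.T@[0,0,1.])"
```

```text
5.7 [0.5266 0.1506 0.2051] s,y 0.4716 0.2785 F [-0.1  1.  -3.3] gap 0.037 grip 34.9 j [ 0.06  0.21  1.86  0.22  0.71 -2.08]
([-0.034, -0.732, -0.423], [0.032, 0.282, 0.327]) ([1.115, -2.282, -0.914], [0.032, 0.282, 0.327])
up [-3.94049100e-01 -7.25002712e-04 -9.19089104e-01]
```

```bash
python3 -c "
from h import *
print(mv(TB(.46,.20,.2),RC2))"
```

```text
([0.213, -0.428, -0.801], [0.032, 0.282, 0.327])
```

Request:
{"method": "step_arm", "body": {"commands": [[0, 0.08, 0, -0.3, 0, 0, 0], [0, 0.15, 0, -0.55, 0, 0.02, 0.02], [0, 0.2, -0.05, -0.75, 0, 0.06, 0.07], [0, 0.2, -0.1, -0.8, 0.01, 0.11, 0.12], [0, 0.2, -0.2, -0.8, 0.01, 0.16, 0.18], [0, 0.2, -0.3, -0.8, 0.02, 0.21, 0.24], [0, 0.2, -0.4, -0.8, 0.03, 0.26, 0.3], [0, 0.21, -0.43, -0.8, 0.03, 0.28, 0.33], [0, 0.21, -0.43, -0.8, 0.03, 0.28, 0.33]]}}

```text
time: 6.82
tcp_pos: [0.4933, 0.0786, 0.2803]
tool_rot: [[-0.945, 0.257, -0.202], [0.25, 0.966, 0.058], [0.21, 0.004, -0.978]]
ft_force: [-0.2, 0.9, -1.9]
finger_gap: 0.0374
grip_force: 34.9
```

```bash
python3 -c "
from h import *
st(); print(mv(TB(.518,.19,.06),RC2),mv(TB(.518,.17),RC2))"
```

```text
6.83 [0.4933 0.0786 0.2803] s,y 0.4576 0.2004 F [-0.2  0.9 -1.9] gap 0.0374 grip 34.9 j [-0.03  0.38  1.34  0.05  1.63 -1.34]
([-0.477, -1.168, -0.049], [0.003, -0.001, -0.002]) ([-0.515, -1.994, 0.11], [0.003, -0.001, -0.002])
```

Request:
{"method": "step_arm", "body": {"commands": [[0, -0.1, -0.2, 0, 0, 0, 0], [0, -0.25, -0.5, 0, 0, 0, 0], [0, -0.4, -0.8, 0, 0, 0, 0], [0, -0.48, -0.95, 0, 0, 0, 0], [0, -0.5, -1, 0, 0, 0, 0], [0, -0.5, -1, 0, 0, 0, 0]]}}

```text
time: 7.58
tcp_pos: [0.5187, -0.0513, 0.2691]
tool_rot: [[-0.946, 0.256, -0.199], [0.249, 0.967, 0.058], [0.208, 0.005, -0.978]]
ft_force: [0.2, 1.2, -2.6]
finger_gap: 0.0372
grip_force: 34.9
```

Request:
{"method": "step_arm", "body": {"commands": [[0, 0, -0.2, 0, 0, 0, 0], [0, 0, -0.5, 0, 0, 0, 0], [0, 0, -0.8, 0, 0, 0, 0], [0, 0, -0.95, 0, 0, 0, 0], [0, 0, -1, 0, 0, 0, 0], [0, 0, -1, 0, 0, 0, 0]]}}

```text
time: 8.32
tcp_pos: [0.4883, -0.1671, 0.2685]
tool_rot: [[-0.946, 0.256, -0.199], [0.249, 0.967, 0.058], [0.207, 0.005, -0.978]]
ft_force: [-0.1, -0.1, -3.5]
finger_gap: 0.0374
grip_force: 34.9
```

```bash
python3 -c "
from h import *
o=st(); print(mv(TB(.518,.17),RC2),mv(TB(.518,.012),RC2))
p,d=snapshot('scene');cv2.imwrite('pics/s3.png',cv2.resize(p[90:240,190:350],None,fx=5,fy=4)); P=cloud('scene',d); p=p.astype(int)
m=(p[...,2]>p[...,0]+40)&(P[...,2]>.14)&(P[...,2]<.3)&(abs(P[...,0]-.49)<.1)&(abs(P[...,1]+.168)<.1); Q=P[m]
print(len(Q),Q[:,2].min(),Q[:,2].max())
for lo in np.arange(.15,.27,.015):
  q=Q[(Q[:,2]>=lo)&(Q[:,2]<lo+.015)]
  if len(q)>5: print(lo.round(3),len(q),'s max',np.percentile(q@SV,95).round(4),'y',np.percentile(q@YV,[3,97]).round(4))
"
```

```text
8.32 [ 0.4883 -0.1671  0.2685] s,y 0.5146 -0.0386 F [-0.1 -0.1 -3.5] gap 0.0374 grip 34.9 j [-0.46  0.43  1.3  -0.04  1.62 -1.77]
([-0.022, -0.004, 0.124], [0.003, 0.0, -0.001]) ([-0.295, -0.011, 1.412], [0.003, 0.0, -0.001])
339 0.18957762487489804 0.2744478554958764
0.18 27 s max 0.5428 y [-0.0493 -0.0091]
0.195 64 s max 0.5434 y [-0.0561 -0.011 ]
0.225 9 s max 0.5406 y [-0.0446 -0.0123]
0.24 108 s max 0.5412 y [-0.0593 -0.0109]
0.255 117 s max 0.536 y [-0.0576 -0.0153]
0.27 13 s max 0.5308 y [-0.0492 -0.0141]
```

View pics/s3.png

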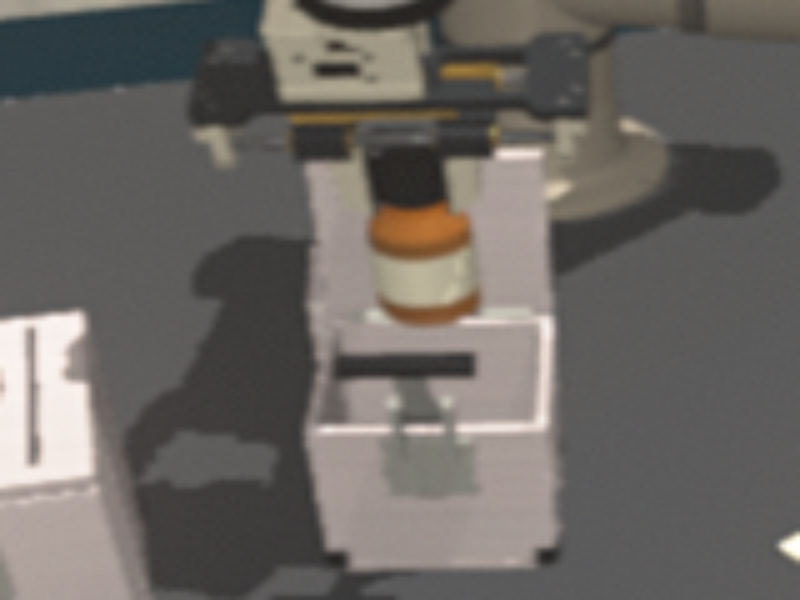

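The bottle hangs upright over the open case (body at crop 425,265), the lid stands behind it, and the clamp bar (405,365) leans out in front. I'll check its tilt, then lower it.

```bash
python3 -c "
from h import *
p,d=snapshot('scene');P=cloud('scene',d)
sc=P@SV; yy=P@YV; z=P[...,2]
m=(z>.19)&(z<.25)&(sc>.525)&(sc<.56)&(abs(yy+.036)<.010)
print(m.sum(), np.degrees(np.arctan(np.polyfit(z[m],sc[m],1)[0])), z[m].min())
m2=(z>.19)&(z<.25)&(sc>.50)&(sc<.56)&(abs(yy+.036)<.035)
for lo in(.19,.2,.21,.22,.23,.24):
  k=m2&(z>=lo)&(z<lo+.01); print(lo,k.sum(),np.percentile(sc[k],90).round(4),np.percentile(yy[k],[2,98]).round(4))
"
```

```text
144 -1.8742339432725859 0.1901232596270884
0.19 69 0.5422 [-0.062 -0.009]
0.2 63 0.5416 [-0.0609 -0.0083]
0.21 59 0.5419 [-0.0603 -0.0102]
0.22 69 0.542 [-0.0629 -0.0096]
0.23 71 0.5414 [-0.0617 -0.0091]
0.24 72 0.5405 [-0.0638 -0.0109]
```

Request:
{"method": "step_arm", "body": {"commands": [[0, -0.04, -0.01, 0.1, 0, 0.01, 0], [0, -0.08, -0.01, 0.25, 0, 0.01, 0], [0, -0.12, -0.01, 0.4, 0, 0.01, 0], [0, -0.15, -0.01, 0.55, 0, 0.01, 0], [0, -0.18, -0.01, 0.7, 0, 0.01, 0], [0, -0.2, -0.01, 0.8, 0, 0.01, 0], [0, -0.2, -0.01, 0.8, 0, 0.01, 0]]}}

```text
time: 9.3
tcp_pos: [0.4909, -0.169, 0.1684]
tool_rot: [[-0.941, 0.256, -0.222], [0.248, 0.967, 0.064], [0.231, 0.005, -0.973]]
ft_force: [0.3, 0.2, -2.0]
finger_gap: 0.0373
grip_force: 34.9
```

```bash
python3 -c "
from h import *
o=st(); print(mv(TB(.516,.02),np.array(o['tool_rot'])),mv(TB(.516,.006),np.array(o['tool_rot'])))"
```

```text
9.3 [ 0.4909 -0.169   0.1684] s,y 0.5177 -0.0398 F [ 0.3  0.2 -2. ] gap 0.0373 grip 34.9 j [-0.45  0.52  1.43 -0.04  1.42 -1.76]
([-0.079, 0.004, 0.537], [0.0, 0.0, 0.0]) ([-0.106, 0.003, 0.651], [0.0, 0.0, 0.0])
```

Request:
{"method": "step_arm", "body": {"commands": [[0, -0.03, 0, 0.15, 0, 0, 0], [0, -0.06, 0, 0.3, 0, 0, 0], [0, -0.08, 0, 0.43, 0, 0, 0], [0, -0.1, 0, 0.52, 0, 0, 0], [0, -0.1, 0, 0.56, 0, 0, 0], [0, -0.1, 0, 0.56, 0, 0, 0], [0, -0.1, 0, 0.56, 0, 0, 0]]}}

```text
time: 10.18
tcp_pos: [0.4882, -0.1684, 0.1019]
tool_rot: [[-0.942, 0.257, -0.218], [0.249, 0.967, 0.063], [0.227, 0.005, -0.974]]
ft_force: [-0.6, 0.5, -2.3]
finger_gap: 0.0375
grip_force: 34.9
```

Request:
{"method": "step_arm", "body": {"commands": [[0, -0.005, 0, 0.015, 0, 0, 0], [0, -0.01, 0, 0.03, 0, 0, 0], [0, -0.01, 0, 0.045, 0, 0, 0], [0, -0.01, 0, 0.045, 0, 0, 0]]}}

```text
time: 10.68
tcp_pos: [0.4877, -0.1681, 0.0957]
tool_rot: [[-0.941, 0.257, -0.22], [0.249, 0.967, 0.063], [0.228, 0.005, -0.974]]
ft_force: [-0.3, -0.6, -2.9]
finger_gap: 0.0372
grip_force: 34.9
```

Request:
{"method": "step_arm", "body": {"commands": [[0, 0, 0, 0.01, 0, 0, 0], [0, -0.005, 0, 0.02, 0, 0, 0], [0, -0.005, 0, 0.02, 0, 0, 0]]}}

```text
time: 11.05
tcp_pos: [0.4878, -0.1682, 0.0933]
tool_rot: [[-0.941, 0.257, -0.219], [0.249, 0.967, 0.063], [0.228, 0.005, -0.974]]
ft_force: [-0.7, -0.3, -3.3]
finger_gap: 0.0372
grip_force: 34.9
```

Request:
{"method": "step_arm", "body": {"commands": [[0, 0, 0, 0.01, 0, 0, 0], [0, 0, 0, 0.015, 0, 0, 0], [0, 0, 0, 0.015, 0, 0, 0]]}}

```text
time: 11.42
tcp_pos: [0.4874, -0.1681, 0.0916]
tool_rot: [[-0.941, 0.257, -0.219], [0.249, 0.967, 0.063], [0.228, 0.005, -0.974]]
ft_force: [-0.1, -0.3, -3.4]
finger_gap: 0.0374
grip_force: 34.9
```

Request:
{"method": "step_arm", "body": {"commands": [[0, 0, 0, 0.01, 0, 0, 0], [0, 0, 0, 0.01, 0, 0, 0]]}}

```text
time: 11.68
tcp_pos: [0.4871, -0.168, 0.0904]
tool_rot: [[-0.941, 0.257, -0.219], [0.249, 0.967, 0.063], [0.228, 0.005, -0.974]]
ft_force: [0.2, -0.6, -2.3]
finger_gap: 0.0375
grip_force: 34.9
```

Request:
{"method": "step_arm", "body": {"commands": [[0, 0, 0, 0.008, 0, 0, 0], [0, 0, 0, 0.008, 0, 0, 0]]}}

```text
time: 11.92
tcp_pos: [0.4869, -0.1679, 0.0894]
tool_rot: [[-0.941, 0.257, -0.219], [0.249, 0.967, 0.063], [0.228, 0.005, -0.974]]
ft_force: [-0.4, 0.2, -2.1]
finger_gap: 0.0374
grip_force: 34.9
```

Still hanging; creep on.

Request:
{"method": "step_arm", "body": {"commands": [[0, 0, 0, 0.008, 0, 0, 0], [0, 0, 0, 0.008, 0, 0, 0]]}}

```text
time: 12.18
tcp_pos: [0.4867, -0.1678, 0.0885]
tool_rot: [[-0.941, 0.257, -0.219], [0.249, 0.967, 0.063], [0.228, 0.005, -0.974]]
ft_force: [-0.6, 0.1, -2.1]
finger_gap: 0.0371
grip_force: 34.9
```

Request:
{"method": "step_arm", "body": {"commands": [[0, 0, 0, 0.008, 0, 0, 0], [0, 0, 0, 0.008, 0, 0, 0]]}}

```text
time: 12.42
tcp_pos: [0.4868, -0.1679, 0.0881]
tool_rot: [[-0.942, 0.257, -0.218], [0.249, 0.967, 0.063], [0.227, 0.005, -0.974]]
ft_force: [0.1, 1.0, 2.5]
finger_gap: 0.037
grip_force: 34.9
```

Touched down. I'll release with a limited opening, since the walls are near.

Request:
{"method": "step_arm", "body": {"commands": [[0.45, 0, 0, 0, 0, 0, 0], [0.5, 0, 0, 0, 0, 0, 0], [0.55, 0, 0, 0, 0, 0, 0], [0.6, 0, 0, 0, 0, 0, 0], [0.6, 0, 0, 0, 0, 0, 0]]}}

```text
time: 13.05
tcp_pos: [0.4865, -0.1678, 0.0876]
tool_rot: [[-0.941, 0.257, -0.219], [0.249, 0.967, 0.063], [0.228, 0.005, -0.974]]
ft_force: [0.4, 0.1, 0.5]
finger_gap: 0.0549
grip_force: 0.0
```

Request:
{"method": "step_arm", "body": {"commands": [[0.6, 0.02, 0, -0.1, 0, 0, 0], [0.6, 0.06, 0, -0.3, 0, 0, 0], [0.6, 0.11, 0, -0.5, 0, 0, 0], [0.6, 0.16, 0, -0.75, 0, 0, 0], [0.6, 0.2, 0, -1, 0, 0, 0], [0.6, 0.2, 0, -1, 0, 0, 0]]}}

```text
time: 13.8
tcp_pos: [0.4915, -0.17, 0.2129]
tool_rot: [[-0.943, 0.256, -0.214], [0.249, 0.967, 0.06], [0.222, 0.004, -0.975]]
ft_force: [0.5, -0.0, 0.1]
finger_gap: 0.0554
grip_force: 0.0
```

```bash
python3 -c "
from h import *
o=st(); print(mv(W(.518,.30),RC),mv(W(.518,.3,.15),RC))
"
```

```text
13.8 [ 0.4915 -0.17    0.2129] s,y 0.5185 -0.0406 F [ 0.5 -0.   0.1] gap 0.0554 grip 0.0 j [-0.46  0.48  1.37 -0.04  1.51 -1.76]
([0.165, 0.016, -0.707], [0.002, -0.107, -0.002]) ([0.171, 1.591, -0.699], [0.002, -0.107, -0.002])
```

Request:
{"method": "step_arm", "body": {"commands": [[0.4, 0.08, 0.01, -0.35, 0, -0.05, 0], [0.2, 0.17, 0.02, -0.7, 0, -0.107, 0], [0, 0.17, 0.02, -0.8, 0, -0.107, 0], [0, 0.17, 0.02, -0.8, 0, -0.107, 0]]}}

```text
time: 14.3
tcp_pos: [0.4927, -0.1681, 0.3079]
tool_rot: [[-0.966, 0.257, -0.005], [0.257, 0.966, 0.006], [0.007, 0.005, -1.0]]
ft_force: [0.3, 0.4, 0.1]
finger_gap: 0.0195
grip_force: 0.0
```

```bash
python3 -c "
from h import *
o=st(); print(mv(W(.390,.31),RC),mv(W(.390,.225),RC))
p,d=snapshot('top');cv2.imwrite('pics/t2.png',cv2.resize(p[150:310,280:440],None,fx=3.5,fy=3.5)); P=cloud('top',d)
p2,d2=snapshot('scene');cv2.imwrite('pics/s4.png',cv2.resize(p2[90:240,190:350],None,fx=5,fy=4))
P=cloud('scene',d2); sc=P@SV; yy=P@YV; z=P[...,2]
m=(abs(sc-.45)<.025)&(abs(yy+.039)<.07)&(z>.15)&(z<.27)
print('lid slope deg',np.degrees(np.arctan(np.polyfit(z[m],sc[m],1)[0])),m.sum(),'s at z=.25',np.median(sc[m&(z>.24)]))
"
```

```text
14.3 [ 0.4927 -0.1681  0.3079] s,y 0.5192 -0.0385 F [0.3 0.4 0.1] gap 0.0195 grip 0.0 j [-0.48  0.29  1.38  0.    1.48 -1.79]
([1.077, -0.009, -0.01], [0.002, -0.003, -0.002]) ([1.072, -0.013, 0.698], [0.002, -0.003, -0.002])
lid slope deg -2.181560281001414 1630 s at z=.25 0.44473872632610156
```

View pics/s4.png

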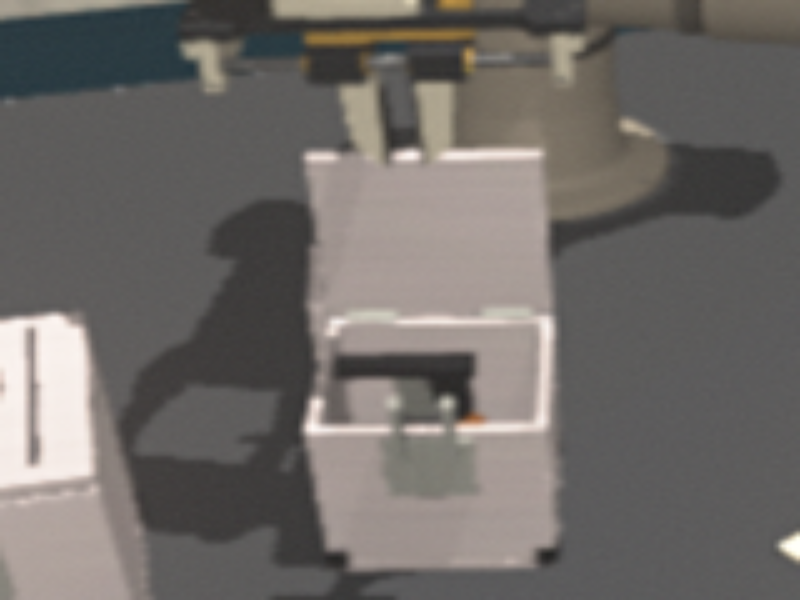

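The bottle stands inside the case (cap and shoulder visible behind the clamp bar at crop 460,395). The lid stands nearly upright (about 1.61 rad). Next I'll go behind the lid and check the bottle from above.

Request:
{"method": "step_arm", "body": {"commands": [[0, 0.3, 0, 0, 0, 0, 0], [0, 0.7, 0, 0, 0, 0, 0], [0, 1, 0, 0, 0, 0, 0], [0, 1, 0, 0, 0, 0, 0], [0, 1, 0, 0, 0, 0, 0]]}}

```text
time: 15.02
tcp_pos: [0.3772, -0.1375, 0.3079]
tool_rot: [[-0.966, 0.257, -0.006], [0.257, 0.966, 0.007], [0.008, 0.005, -1.0]]
ft_force: [0.2, -0.5, 0.5]
finger_gap: 0.0007
grip_force: 0.0
```

```bash
python3 -c "
from h import *
o=st(); print(mv(W(.390,.31),RC),mv(W(.390,.235),RC))
p,d=snapshot('top'); P=cloud('top',d);sc=P@SV; yy=P@YV; z=P[...,2]
m=(abs(sc-.518)<.05)&(abs(yy+.039)<.05)&(z>.1)&(z<.13)&(p.max(-1)<80); print('cap',m.sum(),sc[m].mean(),yy[m].mean(),np.percentile(z[m],[5,50,95]))
k=m&(z>.112); A=np.c_[sc[k],yy[k],np.ones(k.sum())]; print('cap plane slope deg',np.degrees(np.linalg.lstsq(A,z[k],rcond=None)[0][:2]))
"
```

```text
15.03 [ 0.3772 -0.1375  0.3079] s,y 0.3997 -0.038 F [ 0.2 -0.5  0.5] gap 0.0007 grip 0.0 j [-0.54  0.06  1.66  0.    1.43 -1.86]
([0.081, -0.009, -0.017], [0.003, -0.004, -0.002]) ([0.076, -0.012, 0.608], [0.003, -0.004, -0.002])
cap 232 0.5123449969470489 -0.037447800087572494 [0.11757155 0.12055588 0.12329116]
cap plane slope deg [1.02787217 0.14460891]
```

Request:
{"method": "step_arm", "body": {"commands": [[0, 0.06, 0, 0.25, 0, 0, 0], [0, 0.06, 0, 0.5, 0, 0, 0], [0, 0.06, 0, 0.6, 0, 0, 0], [0, 0.06, 0, 0.6, 0, 0, 0]]}}

```text
time: 15.58
tcp_pos: [0.3697, -0.1351, 0.2363]
tool_rot: [[-0.967, 0.256, -0.006], [0.256, 0.967, 0.007], [0.008, 0.006, -1.0]]
ft_force: [0.1, 0.3, 0.4]
finger_gap: 0.0003
grip_force: 0.0
```

```bash
cat > lid.py <<'E'
from h import *
import sys
def C(th,r=.105,s0=.450): return W(s0+r*np.cos(th)-.01*np.sin(th)-.0095,.1315+r*np.sin(th)+.01*np.cos(th))
if __name__=="__main__":
    o=st()
    for th in np.arange(*map(float,sys.argv[1:4])): print(round(th,2),mv(C(th),RC,o)[0])
E
python3 lid.py 1.6 0.5 -0.1
```

```text
15.57 [ 0.3697 -0.1351  0.2363] s,y 0.3918 -0.0375 F [0.1 0.3 0.4] gap 0.0003 grip 0.0 j [-0.55  0.09  1.82  0.    1.23 -1.86]
1.6 [-0.297, -0.011, -0.001]
1.5 [-0.384, -0.011, -0.008]
1.4 [-0.472, -0.01, -0.007]
1.3 [-0.559, -0.01, 0.004]
1.2 [-0.645, -0.01, 0.023]
1.1 [-0.729, -0.01, 0.05]
1.0 [-0.809, -0.009, 0.086]
0.9 [-0.885, -0.009, 0.129]
0.8 [-0.957, -0.009, 0.18]
0.7 [-1.023, -0.009, 0.238]
0.6 [-1.083, -0.009, 0.302]
```

Request:
{"method": "step_arm", "body": {"commands": [[0, -0.15, 0, 0, 0, 0, 0], [0, -0.25, 0, 0, 0, 0, 0], [0, -0.32, 0, -0.01, 0, 0, 0], [0, -0.39, 0, -0.01, 0, 0, 0], [0, -0.46, 0, 0, 0, 0, 0], [0, -0.53, 0, 0, 0, 0, 0], [0, -0.59, 0, 0.01, 0, 0, 0], [0, -0.65, 0, 0.02, 0, 0, 0], [0, -0.69, 0, 0.04, 0, 0, 0], [0, -0.73, 0, 0.05, 0, 0, 0]]}}

```text
time: 16.82
tcp_pos: [0.4544, -0.1575, 0.2302]
tool_rot: [[-0.967, 0.257, -0.004], [0.257, 0.967, 0.006], [0.006, 0.005, -1.0]]
ft_force: [-2.7, 0.4, -0.1]
finger_gap: 0.001
grip_force: 0.7
```

```bash
cat >> h.py <<'E'
def lidang():
    p,d=snapshot('scene');P=cloud('scene',d); sc=P@SV; yy=P@YV; z=P[...,2]
    m=(sc>.40)&(sc<.59)&(abs(yy+.039)<.066)&(np.abs(yy+.039)>.045)&(z>.137)&(z<.28); print('lid pts',m.sum(),'z max',np.percentile(z[m],98),'s',np.percentile(sc[m],[2,98]).round(3))
    return p
E
python3 -c "
from h import *
lidang()"; python3 lid.py 1.1 -0.01 -0.1
```

```text
lid pts 356 z max 0.24999922565168783 s [0.454 0.511]
16.88 [ 0.4547 -0.1576  0.2301] s,y 0.4798 -0.0379 F [-1.   0.6 -0.4] gap 0.0001 grip 0.5 j [-0.5   0.26  1.63  0.    1.26 -1.81]
1.1 [0.005, -0.009, 0.004]
1.0 [-0.076, -0.009, 0.039]
0.9 [-0.152, -0.009, 0.083]
0.8 [-0.223, -0.009, 0.134]
0.7 [-0.289, -0.009, 0.192]
0.6 [-0.349, -0.009, 0.256]
0.5 [-0.403, -0.009, 0.326]
0.4 [-0.449, -0.009, 0.401]
0.3 [-0.487, -0.009, 0.48]
0.2 [-0.517, -0.01, 0.563]
0.1 [-0.539, -0.01, 0.648]
-0.0 [-0.552, -0.01, 0.735]
```

Request:
{"method": "step_arm", "body": {"commands": [[0, -0.08, 0, 0.04, 0, 0, 0], [0, -0.15, 0, 0.08, 0, 0, 0], [0, -0.22, 0, 0.13, 0, 0, 0], [0, -0.29, 0, 0.19, 0, 0, 0], [0, -0.35, 0, 0.26, 0, 0, 0], [0, -0.4, 0, 0.33, 0, 0, 0], [0, -0.43, 0, 0.37, 0, 0, 0], [0, -0.45, 0, 0.4, 0, 0, 0], [0, -0.47, 0, 0.44, 0, 0, 0], [0, -0.49, 0, 0.48, 0, 0, 0]]}}

```text
time: 18.12
tcp_pos: [0.5108, -0.1722, 0.1722]
tool_rot: [[-0.967, 0.257, -0.004], [0.257, 0.967, 0.006], [0.006, 0.005, -1.0]]
ft_force: [-1.5, 0.0, 0.8]
finger_gap: 0.0005
grip_force: 0.5
```

```bash
python3 -c "
from h import *
lidang()"; python3 lid.py 0.3 -0.05 -0.05
```

```text
lid pts 479 z max 0.27969560977755575 s [0.457 0.575]
18.18 [ 0.5108 -0.1722  0.1716] s,y 0.5377 -0.0379 F [-0.2 -0.  -0. ] gap 0.0006 grip 0.4 j [-0.47  0.42  1.56  0.    1.16 -1.78]
0.3 [-0.001, -0.009, -0.004]
0.25 [-0.017, -0.009, 0.037]
0.2 [-0.032, -0.01, 0.078]
0.15 [-0.043, -0.01, 0.121]
0.1 [-0.053, -0.01, 0.163]
0.05 [-0.061, -0.01, 0.207]
0.0 [-0.067, -0.01, 0.25]
```

Last part slowly (about 0.25 rad/s).

Request:
{"method": "step_arm", "body": {"commands": [[0, -0.01, 0, 0.03, 0, 0, 0], [0, -0.02, 0, 0.06, 0, 0, 0], [0, -0.03, 0, 0.09, 0, 0, 0], [0, -0.04, 0, 0.12, 0, 0, 0], [0, -0.05, 0, 0.15, 0, 0, 0], [0, -0.05, 0, 0.175, 0, 0, 0], [0, -0.06, 0, 0.2, 0, 0, 0], [0, -0.06, 0, 0.215, 0, 0, 0], [0, -0.06, 0, 0.23, 0, 0, 0], [0, -0.06, 0, 0.23, 0, 0, 0]]}}

```text
time: 19.42
tcp_pos: [0.5174, -0.1738, 0.1446]
tool_rot: [[-0.967, 0.257, -0.005], [0.257, 0.967, 0.006], [0.006, 0.005, -1.0]]
ft_force: [0.9, -0.8, -0.1]
finger_gap: 0.0004
grip_force: 0.1
```

Request:
{"method": "step_arm", "body": {"commands": [[0, 0, 0, 0.008, 0, 0, 0], [0, 0, 0, 0.016, 0, 0, 0], [0, 0, 0, 0.024, 0, 0, 0], [0, 0, 0, 0.024, 0, 0, 0]]}}

```text
time: 19.92
tcp_pos: [0.5175, -0.1738, 0.1418]
tool_rot: [[-0.967, 0.257, -0.004], [0.257, 0.967, 0.006], [0.006, 0.005, -1.0]]
ft_force: [-0.2, 0.1, 1.6]
finger_gap: 0.0006
grip_force: 0.5
```

Request:
{"method": "step_arm", "body": {"commands": [[0, 0, 0, 0.01, 0, 0, 0], [0, 0, 0, 0.02, 0, 0, 0], [0, 0, 0, 0.02, 0, 0, 0]]}}

```text
time: 20.3
tcp_pos: [0.5176, -0.1739, 0.1415]
tool_rot: [[-0.967, 0.256, -0.003], [0.256, 0.967, 0.005], [0.004, 0.004, -1.0]]
ft_force: [-3.8, 2.8, 15.2]
finger_gap: 0.0006
grip_force: 7.9
```

Request:
{"method": "step_arm", "body": {"commands": [[0, 0, 0, -0.1, 0, 0, 0], [0, 0, 0, -0.5, 0, 0, 0], [0, 0, 0, -0.9, 0, 0, 0], [0, 0, 0, -1, 0, 0, 0], [0, 0, 0, -1, 0, 0, 0]]}}

```text
time: 20.92
tcp_pos: [0.518, -0.1746, 0.2596]
tool_rot: [[-0.967, 0.257, -0.004], [0.256, 0.967, 0.006], [0.005, 0.005, -1.0]]
ft_force: [-0.2, -0.5, -1.2]
finger_gap: 0.0003
grip_force: 0.0
```

Request:
{"method": "step_arm", "body": {"commands": [[0, -0.4, 0, 0, 0, 0, 0], [0, -0.8, 0, 0, 0, 0, 0], [0, -1, 0, 0, 0, 0, 0], [0, -1, 0, 0, 0, 0, 0], [0, -1, 0, 0, 0, 0, 0]]}}

```text
time: 21.55
tcp_pos: [0.6329, -0.205, 0.2573]
tool_rot: [[-0.966, 0.257, -0.007], [0.257, 0.967, 0.008], [0.009, 0.005, -1.0]]
ft_force: [-1.1, 0.1, 0.7]
finger_gap: 0.0001
grip_force: 0.0
```

```bash
cat > cl.py <<'E'
from h import *
import sys
def B(f,s0=.593): return W(s0-.075*np.cos(f)+.008*np.sin(f)+.0095,.1525+.075*np.sin(f)+.008*np.cos(f))
if __name__=="__main__":
    o=st(); print('pre',mv(W(.68,.212),RC,o))
    for f in np.arange(*map(float,sys.argv[1:4])): print(round(f,2),mv(B(f),RC,o)[0])
E
python3 cl.py 2 1.9 -1; python3 -c "
from h import *
p,d=snapshot('scene');cv2.imwrite('pics/s5.png',cv2.resize(p[90:240,190:350],None,fx=5,fy=4));P=cloud('scene',d); sc=P@SV; yy=P@YV; z=P[...,2]
m=(sc>.46)&(sc<.57)&(abs(yy+.039)<.06)&(z>.12)&(z<.17); A=np.c_[sc[m]-.45,np.ones(m.sum())]; print('lid top',m.sum(),np.linalg.lstsq(A,z[m],rcond=None)[0],np.median(z[m]))
p,d=snapshot('top');P=cloud('top',d); sc=P@SV; yy=P@YV; z=P[...,2]
m=(sc>.46)&(sc<.57)&(abs(yy+.039)<.06)&(z>.12)&(z<.17); A=np.c_[sc[m]-.45,np.ones(m.sum())]; print('lid top',m.sum(),np.linalg.lstsq(A,z[m],rcond=None)[0],np.median(z[m]))
"
```

```text
21.55 [ 0.6329 -0.205   0.2573] s,y 0.6641 -0.0388 F [-1.1  0.1  0.7] gap 0.0001 grip 0.0 j [-0.43  0.6   1.02  0.    1.53 -1.74]
pre ([-0.136, -0.003, 0.376], [0.003, -0.004, -0.002])
2.0 [0.19, -0.004, 0.334]
lid top 595 [-0.00087003  0.14067082] 0.14057702408608863
lid top 0 [0. 0.] nan
  return _methods._mean(a, axis=axis, dtype=dtype,
  ret = ret.dtype.type(ret / rcount)
```

View pics/s5.png

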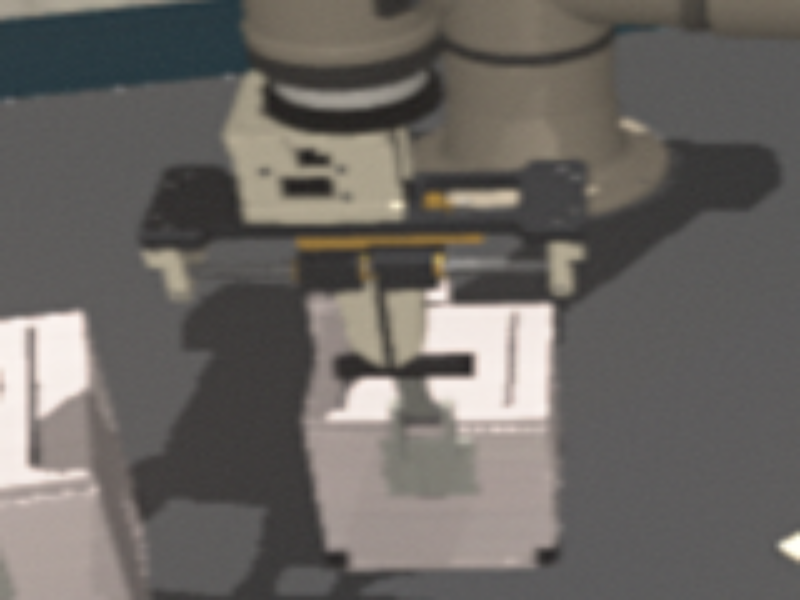

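The lid is shut and flat: its top is at z = 0.1406 with no slope. The bar is at crop (405,365), and the fingers are just above and in front of it. Next: out, then down on the bar's outer side.

Request:
{"method": "step_arm", "body": {"commands": [[0, -0.13, 0, 0, 0, 0, 0], [0, -0.13, 0, 0.2, 0, 0, 0], [0, -0.13, 0, 0.37, 0, 0, 0], [0, -0.13, 0, 0.37, 0, 0, 0]]}}

```text
time: 22.15
tcp_pos: [0.6475, -0.2086, 0.213]
tool_rot: [[-0.966, 0.257, -0.008], [0.257, 0.966, 0.008], [0.009, 0.005, -1.0]]
ft_force: [-0.3, -0.1, 0.1]
finger_gap: 0.0005
grip_force: 0.0
```

```bash
python3 cl.py 2 0.9 -0.1
```

```text
22.15 [ 0.6475 -0.2086  0.213 ] s,y 0.6792 -0.0387 F [-0.3 -0.1  0.1] gap 0.0005 grip 0.0 j [-0.43  0.65  1.04  0.    1.46 -1.74]
pre ([-0.007, -0.003, 0.008], [0.003, -0.004, -0.002])
2.0 [0.319, -0.004, -0.033]
1.9 [0.374, -0.004, -0.062]
1.8 [0.433, -0.004, -0.085]
1.7 [0.493, -0.005, -0.102]
1.6 [0.555, -0.005, -0.113]
1.5 [0.618, -0.005, -0.118]
1.4 [0.681, -0.005, -0.117]
1.3 [0.743, -0.006, -0.109]
1.2 [0.804, -0.006, -0.095]
1.1 [0.864, -0.007, -0.075]
1.0 [0.921, -0.007, -0.049]
```

Request:
{"method": "step_arm", "body": {"commands": [[0, 0.2, 0, 0, 0, 0, 0], [0, 0.3, 0, -0.02, 0, 0, 0], [0, 0.37, 0, -0.04, 0, 0, 0], [0, 0.44, 0, -0.06, 0, 0, 0], [0, 0.5, 0, -0.07, 0, 0, 0], [0, 0.57, 0, -0.08, 0, 0, 0], [0, 0.64, 0, -0.08, 0, 0, 0], [0, 0.71, 0, -0.08, 0, 0, 0], [0, 0.77, 0, -0.08, 0, 0, 0], [0, 0.82, 0, -0.08, 0, 0, 0]]}}

```text
time: 23.4
tcp_pos: [0.5532, -0.1836, 0.224]
tool_rot: [[-0.966, 0.257, -0.005], [0.257, 0.966, 0.007], [0.007, 0.005, -1.0]]
ft_force: [1.6, -0.9, -1.0]
finger_gap: 0.0003
grip_force: 0.9
```

```bash
cat >> h.py <<'E'
def bar():
  for n in('scene','top'):
    p,d=snapshot(n);P=cloud(n,d); sc=P@SV; yy=P@YV; z=P[...,2]
    m=(sc>.49)&(sc<.65)&(np.abs(np.abs(yy+.039)-.027)<.007)&(z>.146)&(z<.25)&(p.max(-1)<75); print(n,'bar',m.sum(),np.percentile(sc[m],[5,50,95]).round(3) if m.any() else 0,np.percentile(z[m],[5,50,95]).round(4) if m.any() else 0)
E
python3 -c "
from h import *
bar()";python3 cl.py 1.2 0 -0.1
```

```text
scene bar 43 [0.564 0.57  0.573] [0.2216 0.2268 0.2307]
top bar 5 [0.559 0.559 0.56 ] [0.2238 0.228  0.2301]
23.5 [ 0.553  -0.1836  0.2243] s,y 0.5814 -0.0383 F [-0.6 -0.1 -0.2] gap 0.0001 grip 0.0 j [-0.45  0.45  1.36  0.    1.34 -1.77]
pre ([-0.822, -0.003, 0.097], [0.002, -0.003, -0.002])
1.2 [-0.011, -0.006, -0.008]
1.1 [0.048, -0.006, 0.012]
1.0 [0.106, -0.007, 0.037]
0.9 [0.16, -0.007, 0.069]
0.8 [0.211, -0.008, 0.105]
0.7 [0.258, -0.008, 0.147]
0.6 [0.301, -0.009, 0.193]
0.5 [0.339, -0.009, 0.243]
0.4 [0.372, -0.009, 0.296]
0.3 [0.399, -0.01, 0.353]
0.2 [0.421, -0.01, 0.412]
0.1 [0.436, -0.011, 0.473]
```

Request:
{"method": "step_arm", "body": {"commands": [[0, 0.06, 0, 0.01, 0, 0, 0], [0, 0.12, 0, 0.03, 0, 0, 0], [0, 0.18, 0, 0.06, 0, 0, 0], [0, 0.235, 0, 0.1, 0, 0, 0], [0, 0.29, 0, 0.145, 0, 0, 0], [0, 0.34, 0, 0.19, 0, 0, 0], [0, 0.385, 0, 0.24, 0, 0, 0], [0, 0.425, 0, 0.295, 0, 0, 0], [0, 0.46, 0, 0.35, 0, 0, 0], [0, 0.46, 0, 0.35, 0, 0, 0]]}}

```text
time: 24.75
tcp_pos: [0.4994, -0.1691, 0.182]
tool_rot: [[-0.966, 0.257, -0.006], [0.257, 0.966, 0.007], [0.008, 0.005, -1.0]]
ft_force: [-0.3, -0.2, 0.5]
finger_gap: 0.0003
grip_force: 0.0
```

```bash
python3 -c "
from h import *
bar()";python3 cl.py 0.3 -0.05 -0.1
```

```text
scene bar 40 [0.519 0.524 0.527] [0.1709 0.1768 0.1803]
top bar 0 0 0
24.85 [ 0.5001 -0.1694  0.1826] s,y 0.5266 -0.0378 F [ 0.1 -0.1 -0.4] gap 0.0001 grip 0.0 j [-0.47  0.39  1.58  0.    1.18 -1.79]
pre ([-1.276, -0.002, -0.254], [0.002, -0.003, -0.002])
0.3 [-0.055, -0.009, 0.002]
0.2 [-0.033, -0.01, 0.061]
0.1 [-0.018, -0.01, 0.122]
-0.0 [-0.008, -0.011, 0.184]
```

Now straight down onto the bar to the stop (bar top ends at z ≈ 0.1605).

Request:
{"method": "step_arm", "body": {"commands": [[0, 0, 0, 0.03, 0, 0, 0], [0, 0, 0, 0.06, 0, 0, 0], [0, 0, 0, 0.09, 0, 0, 0], [0, 0, 0, 0.12, 0, 0, 0], [0, 0, 0, 0.14, 0, 0, 0], [0, 0, 0, 0.16, 0, 0, 0], [0, 0, 0, 0.165, 0, 0, 0], [0, 0, 0, 0.165, 0, 0, 0]]}}

```text
time: 25.85
tcp_pos: [0.5002, -0.1694, 0.1629]
tool_rot: [[-0.967, 0.257, -0.004], [0.257, 0.967, 0.006], [0.006, 0.005, -1.0]]
ft_force: [0.0, -0.1, 0.1]
finger_gap: 0.0005
grip_force: 0.2
```

Request:
{"method": "step_arm", "body": {"commands": [[0, 0, 0, 0.01, 0, 0, 0], [0, 0, 0, 0.02, 0, 0, 0], [0, 0, 0, 0.02, 0, 0, 0]]}}

```text
time: 26.22
tcp_pos: [0.5001, -0.1693, 0.1605]
tool_rot: [[-0.967, 0.257, -0.005], [0.257, 0.967, 0.006], [0.006, 0.005, -1.0]]
ft_force: [0.4, -0.0, 0.7]
finger_gap: 0.0005
grip_force: 0.3
```

Request:
{"method": "step_arm", "body": {"commands": [[0, 0, 0, 0.01, 0, 0, 0], [0, 0, 0, 0.02, 0, 0, 0], [0, 0, 0, 0.02, 0, 0, 0]]}}

```text
time: 26.6
tcp_pos: [0.5005, -0.1695, 0.1589]
tool_rot: [[-0.967, 0.257, -0.003], [0.257, 0.967, 0.006], [0.005, 0.005, -1.0]]
ft_force: [-0.6, 0.3, 5.8]
finger_gap: 0.0001
grip_force: 2.6
```

Request:
{"method": "step_arm", "body": {"commands": [[0, 0, 0, 0.01, 0, 0, 0], [0, 0, 0, 0.012, 0, 0, 0], [0, 0, 0, 0.012, 0, 0, 0]]}}

```text
time: 26.98
tcp_pos: [0.5011, -0.1697, 0.1581]
tool_rot: [[-0.967, 0.257, -0.002], [0.257, 0.967, 0.005], [0.003, 0.004, -1.0]]
ft_force: [-0.7, 1.3, 9.1]
finger_gap: 0.0006
grip_force: 3.7
```

Request:
{"method": "step_arm", "body": {"commands": [[0, 0, 0, -0.1, 0, 0, 0], [0, 0, 0, -0.5, 0, 0, 0], [0, 0.4, 0, -1, 0, 0, 0], [0, 0.8, 0, -1, 0, 0, 0], [0, 1, 0, -1, 0, 0, 0], [0, 1, 0, -1, 0, 0, 0]]}}

```text
time: 27.72
tcp_pos: [0.3838, -0.1389, 0.2783]
tool_rot: [[-0.966, 0.257, -0.003], [0.257, 0.966, 0.006], [0.005, 0.005, -1.0]]
ft_force: [-0.0, -0.0, -0.6]
finger_gap: 0.0003
grip_force: 0.0
```

```bash
python3 -c "
from h import *
st(); bar(); lidang()
p,d=snapshot('scene');cv2.imwrite('pics/s6.png',cv2.resize(p[90:320,190:450],None,fx=3,fy=2.5))"
```

```text
27.73 [ 0.3838 -0.1389  0.2783] s,y 0.4064 -0.0377 F [-0.  -0.  -0.6] gap 0.0003 grip 0.0 j [-0.54  0.09  1.71  0.    1.35 -1.85]
scene bar 29 [0.517 0.521 0.525] [0.1507 0.1554 0.1583]
top bar 68 [0.511 0.516 0.52 ] [0.1553 0.159  0.1615]
lid pts 430 z max 0.14270492696746853 s [0.453 0.581]
```

View pics/s6.png

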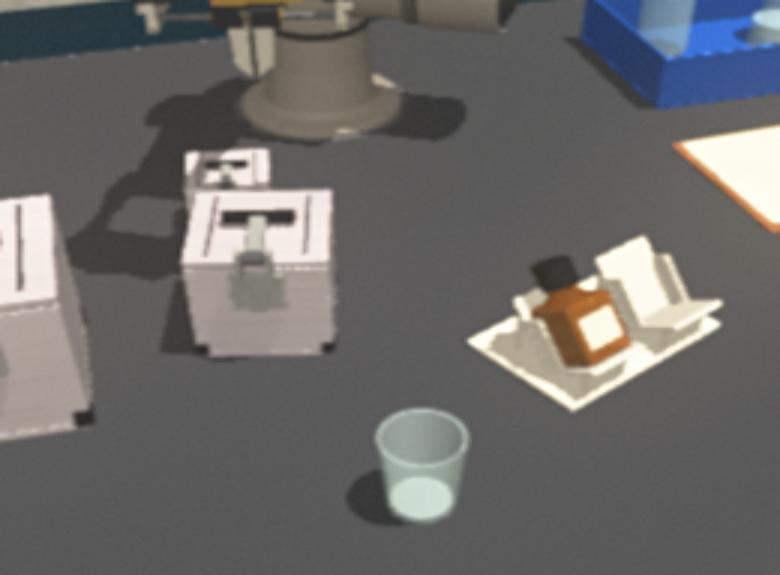

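The lid is shut with the clamp lever lying flat on it (bar at crop 258,217). The square bottle (580,320) and the beaker (422,465) are unmoved, and the round bottle's lane is empty. The gripper is clear of everything.

```bash
python3 -c "
from station import *
print(sign_off())"
```

```text
the job is handed in; nothing more can be done
None
```

The job is handed in at about 28 s: the round bottle stands upright in the middle case, the lid is shut and the clamp lever is fully down, with the square bottle and the beaker left in place.

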